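# Clear the stray model off the air-drying rack and set its air valve

## Task

Get the air-drying rack ready for this batch of lower jaws. The one upper jaw (the model with a filled-in palate) got in by mistake: take it off the rack and set it down flat and gently in the grey side bin, leaving the two lower jaws in their stalls. Then set the rack's air valve: by the revolving handle, screw the handwheel clockwise until it stops on its seat, back it off exactly two full turns, and finish with the gripper still closed on that handle, holding the wheel still there so that I can nip up the gland nut; do not shift anything else on the table.

Things in the scene. Friction and masses are not known exactly. Their poses are not given: they have to be found in the camera images.
- upper: The stray: cream plaster upper jaw, a full plate (filled-in palate), 55 x 63 x 21 mm, 0.09 to 0.15 kg, in any of the rack's three stalls. Origin at the centre of its underside, z up; its y axis runs across the jaw (63 mm, side to side), about along the rack's x, its x axis from back to front (55 mm). Its flat back is at x = +27 mm; the sides are straight from x = 0 to there: grip them from above.
- lower_a: Cream plaster lower jaw, an open horseshoe, 42 x 62 x 16 mm, loose in a stall of the rack. Origin at the centre of its underside. Stays there.
- lower_b: Cream plaster lower jaw, an open horseshoe, 42 x 60 x 15 mm, loose in a stall of the rack. Origin at the centre of its underside. Stays there.
- drying_rack: Fixed steel rack, plate 82 (x) x 206 (y) mm; origin 3 mm above the table (on the desk mat) under its middle. Plate top at z = 24 mm over the origin; models stand on ribs at z = 30 mm in three stalls 66 mm apart along y; dividers rise 6 mm above the models' undersides. A pipe with a small gauge runs from its +y end to the wheel valve, whose upright stem stands at y = +190 mm, x = 0.
- side_bin: Shallow open bin of grey plastic behind the rack, fixed to the table: inside 94 (x) x 148 (y) mm, rim 28 mm and floor 3 mm above its origin, which lies under its centre, 3 mm above the table. Its length has room for open fingers, its width is snug.
- wheel_axis (a point): Point on the upright axis of the steel handwheel (112 mm across) at the height of its rim, 88 mm above the table. It stays put as the wheel turns.
- wheel (a joint): Angle of the handwheel, rad, counted over all turns: 0 = screwed home on its seat (hard stop), growing as it is unscrewed, counter-clockwise from above; a turn is 6.283. Starts between 2.4 and 8.6, opens to 25. About 0.15 N m of friction; it stays where it is left. The wheel keeps its height; only the thin stem end climbs through the hub, 3 mm a turn.
- handle: Black revolving handle standing upright on the wheel's rim, its axis 50 mm from the wheel axis: 60 mm high, 19 mm in diameter at the waist, 22 mm at its swellings. It spins freely on its own upright pin, so a gripper can crank it round without turning itself. Origin on its axis at its foot, 96 mm above the table, z up.
- handle_grip (a point): Middle of the handle's waist, on its axis, 130 mm above the table: where to grip from above.
- beaker: Clear beaker, 78 mm across, 101 mm high; bystander. Origin at the centre of its underside.
- disc_block: Block with mandrels and separating discs, 42 x 63 x 64 mm; bystander. Origin at the centre of its underside.
- petri_dish: Glass dish with polishers, 92 mm across, 18 mm high; bystander. Origin at the centre of its underside.
- pin_strip: Strip with upright pins, 27 x 72 x 28 mm; bystander. Origin at the centre of its underside.

How it is judged:
On the way, in this order (a step that is already met when the one before it is completed fails the run):
1. the upper jaw lies flat in the side bin, let go (x of upper in the frame of side_bin between -0.03 and 0.03 m and y of upper in the frame of side_bin between -0.06 and 0.06 m and z of upper in the frame of side_bin between -0.003 and 0.015 m and angle between upper's own z axis and vertical below 0.25 rad and contact force between the fingers and upper below 0.1 N and linear speed of upper below 0.05 m/s), for 0.2 s.
2. the handwheel is screwed fully home on its seat (value of joint wheel below 0.08 rad), for 0.2 s.
At the end, for the whole second after the job is handed in: The wheel is still, two turns (12.57 rad, within 0.2) off its stop, its handle gripped by the fingers (over 10 N, TCP within 40 mm of the waist); the upper jaw lies flat in the side bin; both lower jaws stand upright within 20 mm of where they stood (x of upper in the frame of side_bin between -0.03 and 0.03 m and y of upper in the frame of side_bin between -0.06 and 0.06 m and z of upper in the frame of side_bin between -0.003 and 0.015 m and angle between each of upper, lower_a, lower_b's own z axis and vertical below 0.25 rad and distance of each of lower_a, lower_b from where it was at the start of the episode below 0.02 m and value of joint wheel between 12.366 and 12.766 rad and velocity of joint wheel between -0.1 and 0.1 rad/s and contact force between the fingers and handle above 10 N and distance between the grasp point and handle_grip below 0.04 m); the arm keeps its last pose, push and grip.
It fails at once if the upper jaw is dropped or thrown (falls faster than 0.7 m/s with no finger on it) (linear speed of upper above 0.7 m/s and contact force between the fingers and upper below 0.05 N).
It fails at once if a lower jaw is shifted more than 20 mm (distance of any of lower_a, lower_b from where it was at the start of the episode above 0.02 m).
It fails at once if a bystander (beaker, disc block, glass dish, pin strip) is shifted more than 30 mm (distance of any of beaker, disc_block, petri_dish, pin_strip from where it was at the start of the episode above 0.03 m).
It also fails if it takes over 70 s, if anything falls off the work surface, if the arm or the gripper's body presses on something with over 40 N, if the wrist force passes 120 N, or if a joint passes its speed limit or range.

## Robot

A 7-joint arm with a two-finger parallel gripper is mounted at the origin on a cart in front of the work surface, level with it; the furniture and walls round the work are solid. World frame = base frame: x ahead of the robot, y to its left, z up, the work surface at z = 0. Lengths are in m, angles in rad, forces in N, time in s.
With the tool pointing down it reaches from about 0.4 to 0.9 m from the base axis. Payload 5.5 kg.
Tool frame: the origin (TCP) lies between the finger pads, 19 mm behind the fingertips; this is the grasp point; z points along the fingers, y is the line along which they close (so a half turn about z gives the same grasp; the last joint's range is limited). The gripper opens to 85 mm and grips with 20 to 120 N. Pads are 22 mm wide; open, the fingers measure 114 mm over their backs; the gripper's body (76 mm by 85 mm) begins 54 mm behind the grasp point. The pads swing forward as they close: fully open they stand 13 mm farther back than shut.
Start: joints at [1.434, 0.501, -0.427, 1.55, 0.221, 1.138, -0.21], TCP at [0.253, -0.599, 0.25] pointing down, gripper open.
Joint ranges: [-2.88, 2.88], [-0.31, 2.03], [-1.54, 1.56], [0.2, 2.42], [-1.41, 4.55], [0.19, 2.02], [-2.57, 2.57]. Speed limits (rad/s): [2.57, 2.57, 3.14, 3.14, 3.14, 3.14, 3.14].

## Interface

Orientations are given as a rotation vector (axis times angle).
In Python, from station import read_state, vision, ctrl, spotter gives the robot as it stands.
- The arm moves only by the shell command python3 -m jog 'ROWS' [OPENING] [FORCE]. ROWS is JSON, one flat list of numbers, 4 for each row, row after row: the shift along the tool's x, y, z in mm, then the turn about the tool's z in degrees. In form: [tx, ty, tz, yaw, tx, ty, tz, yaw, ...]. A call has exactly 5 rows; each row is the pose to reach, as a shift and turn from the pose commanded when the call began, along the tool's axes at that moment; what a row does not reach only later rows make up. A row lasts 1/12 s, in which the tool goes at most 41.7 mm and 7.16 degrees, less where a joint would pass 70% of its speed; a pose out of reach is approached as far as the arm can. A call with a gripper value outside its range is refused whole. OPENING is the opening, from -1 (shut) to 1 (fully open), set as the call begins (- or left out, the last holds). The fingers move at their own pace and stop on an object; FORCE is the grip in N (left out, the last holds). Time passes only in rows, so rows that repeat a pose let the fingers close, or fill a call up. It gives the time, the measured TCP pose, the force, the opening and the grip force at its end, in the units of the state.
- read_state(): the state, without advancing time (a new reading comes with each control period).
- vision.grab_frame(name): name is "side" or "top"; returns a dict with "pixels" (400x640x3 uint8, red, green, blue), "z_map" (400x640 float32, m along the optical axis (not along the pixel's ray), 0 where there is no reading), "fx", "fy", "cx", "cy" (pixels), "rvec" (rotation vector, rad) and "tvec" (3), from world to camera coordinates, as OpenCV has them. Camera axes: x right, y down, z forward; pixel columns grow to the right and rows downward; lengths in m; the calibration is good to about 2 mm. A picture is of the moment at which its call begins.
- ctrl.job_done(): hands the job in; it is judged then, once.
Trained networks look in a picture, given as the dict that the camera call returned (one of the last four; its "shot" number tells which), for a name from the list of things; names that differ only in an ending like _2 or _b are one class to them, and where a whole thing is asked for, a point or a joint stands for the part that bears it (a point fixed in the world has none). Each returns a list of dicts, best first, with "score" (0 to 1); they miss things now and then, are a little off and sometimes report something else, mostly with a low value. They report only what shows in the picture. A call takes as long as a camera call.
- spotter.boxes_of(picture, thing): "xyz" ([x, y, z] in m, in the coordinates of the camera as it stood for that picture, good to about 4 mm: the middle of the surface that is visible of it).
- spotter.spot_point(picture, thing): "xyz" ([x, y, z] in m, in the coordinates of the camera as it stood for that picture, good to about 4 mm: a listed point, or the origin of a listed thing).
The state is a dict: "time": time; "joint_pos": joint angles; "joint_velocities": joint speeds; "effort": joint torques, N m; "tcp_pos": TCP position; "eef_rot": TCP orientation; "ft_force": force on the tool from outside, world axes, zero at the start; "moment": the same for the moment, N m; "width": finger opening in m; "grasp_force": force on a finger pad.
Only numpy, scipy, OpenCV 4.12 (cv2) and the standard library are available. Lean on these libraries where they do the work, as an engineer would, in place of code of your own. Each camera call takes 0.05 s, during which the arm holds its last target. There are 200 camera calls.

## Working session

There is one attempt and no reset: what is moved stays moved. The work goes in short steps, Python scripts to look and compute and a shell command to move; the robot and the scene stay as the last step left them, time stands still between calls to the robot, and variables do not carry over. Pictures are saved under pics/ and viewed, at most 10 in all, crops included, and the job is handed in when it is done.

```bash
mkdir -p pics; cat > h.py <<'E'
import numpy as np, cv2
from scipy.spatial.transform import Rotation as R
from station import read_state, vision, ctrl, spotter
def w(p,c): return R.from_rotvec(np.ravel(p["rvec"])).inv().apply(np.array(c)-np.ravel(p["tvec"]))
def save(p,n): cv2.imwrite("pics/"+n,p["pixels"][...,::-1])
def tool(target):
    s=read_state(); return R.from_rotvec(s["eef_rot"]).inv().apply(np.array(target)-s["tcp_pos"])*1000
E
python3 - <<'E'
from h import *
np.set_printoptions(precision=3,suppress=True)
s=read_state(); print(s); print(R.from_rotvec(s["eef_rot"]).as_matrix())
for n in("top","side"):
    p=vision.grab_frame(n); save(p,n+"1.png")
    for t in "upper lower_a drying_rack side_bin wheel_axis handle handle_grip beaker disc_block petri_dish pin_strip".split():
        print(n,t,[(round(d["score"],2),w(p,d["xyz"])) for d in spotter.spot_point(p,t)[:3]])
E
```

```text
{'time': 0.0, 'joint_pos': array([ 1.434,  0.502, -0.427,  1.551,  0.221,  1.138, -0.21 ]), 'joint_velocities': array([ 0.001,  0.   , -0.002, -0.001, -0.001,  0.001, -0.001]), 'effort': array([ -0.   , -56.952,  -5.816, -28.094,   0.011,   0.012,  -0.   ]), 'tcp_pos': array([ 0.253, -0.598,  0.249]), 'eef_rot': array([-3.077, -0.623,  0.001]), 'ft_force': array([ 0.382, -0.498,  0.42 ]), 'moment': array([ 0.044,  0.037, -0.03 ]), 'grasp_force': 0.0, 'width': 0.08555160361008718}
[[ 0.921  0.389 -0.001]
 [ 0.389 -0.921  0.002]
 [ 0.    -0.002 -1.   ]]
top upper [(0.58, array([0.465, 0.118, 0.032]))]
top lower_a [(0.67, array([0.471, 0.055, 0.032])), (0.53, array([0.469, 0.181, 0.032]))]
top drying_rack [(0.94, array([0.461, 0.118, 0.004]))]
top side_bin [(0.82, array([0.587, 0.108, 0.006]))]
top wheel_axis [(0.89, array([0.47 , 0.306, 0.087]))]
top handle [(0.73, array([0.586, 0.107, 0.004])), (0.41, array([0.475, 0.256, 0.1  ]))]
top handle_grip [(0.68, array([0.474, 0.255, 0.1  ])), (0.59, array([0.473, 0.257, 0.133]))]
top beaker [(0.98, array([0.676, 0.418, 0.004])), (0.37, array
[... 238 characters left out ...]
 [(0.73, array([0.464, 0.12 , 0.032]))]
side lower_a [(0.83, array([0.462, 0.056, 0.037])), (0.7, array([ 0.428, -0.149, -0.   ])), (0.55, array([0.467, 0.187, 0.034]))]
side drying_rack [(0.7, array([0.466, 0.12 , 0.006]))]
side side_bin [(0.87, array([0.583, 0.108, 0.007]))]
side wheel_axis [(0.64, array([0.471, 0.308, 0.087]))]
side handle [(0.62, array([0.474, 0.259, 0.1  ]))]
side handle_grip [(0.52, array([ 0.431, -0.15 , -0.001])), (0.48, array([0.47 , 0.261, 0.133]))]
side beaker [(0.88, array([0.674, 0.419, 0.006]))]
side disc_block []
side petri_dish [(0.75, array([0.646, 0.291, 0.004]))]
side pin_strip [(0.78, array([ 0.433, -0.151, -0.004])), (0.35, array([0.472, 0.26 , 0.099]))]
```

View pics/top1.png

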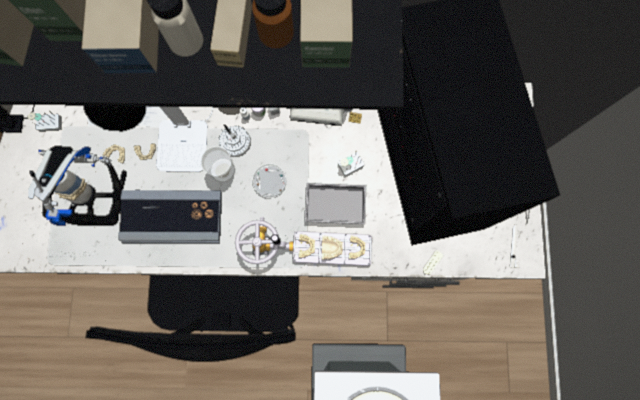

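View pics/side1.png

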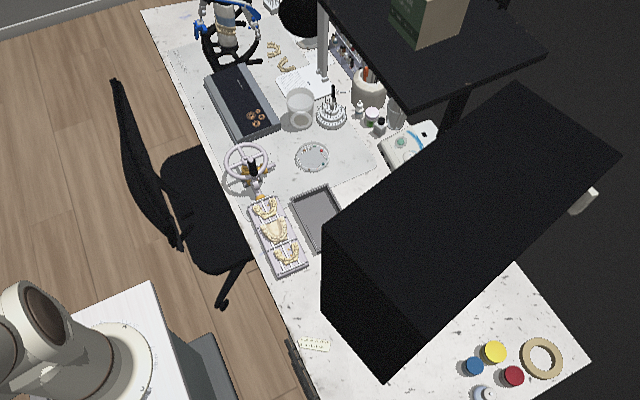

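The top view shows three jaws at about (305,245), (331,247) and (357,247), the wheel at (258,243) and the bin at (335,205). The side view agrees, with the plate-filled jaw in the middle stall at (275,230). I'll zoom in, and check obstacle heights for the swing.

```bash
python3 - <<'E'
from h import *
np.set_printoptions(precision=3,suppress=True,linewidth=160)
p=vision.grab_frame("top");q=vision.grab_frame("side")
a=cv2.resize(p["pixels"][180:275,230:380],(750,475),interpolation=2)
cv2.imwrite("pics/c1.png",a[...,::-1])
b=cv2.resize(q["pixels"][135:280,210:350],(560,580),interpolation=2)
cv2.imwrite("pics/c2.png",b[...,::-1])
def cloud(p):
    z=p["z_map"];v,u=np.indices(z.shape)
    c=np.stack([(u-p["cx"])/p["fx"]*z,(v-p["cy"])/p["fy"]*z,z],-1).reshape(-1,3)
    return w(p,c)[z.ravel()>0]
C=np.vstack([cloud(p),cloud(q)])
ys=np.arange(-.8,.71,.1);xs=np.arange(.2,1.0,.05)
print("y",ys)
for x in xs:
    print(round(x,2),[int(1000*max(C[(abs(C[:,0]-x-.025)<.025)&(abs(C[:,1]-y-.05)<.05)][:,2],default=-9)) for y in ys])
# jaw + bin + rack + wheel contours
P=cloud(p)
for n,(x0,x1,y0,y1,z0,z1) in dict(jaw=(.42,.51,.088,.152,.047,.07),rack=(.4,.53,-.01,.24,.02,.035),bin=(.52,.66,.01,.21,.022,.04),wheel=(.4,.54,.23,.38,.075,.095)).items():
    for nm,D in (("top",P),("side",cloud(q))):
        m=D[(D[:,0]>x0)&(D[:,0]<x1)&(D[:,1]>y0)&(D[:,1]<y1)&(D[:,2]>z0)&(D[:,2]<z1)]
        if len(m)>4: print(n,nm,len(m),m.min(0),m.max(0),cv2.minAreaRect(m[:,:2].astype(np.float32)))
E
```

```text
y [-0.8 -0.7 -0.6 -0.5 -0.4 -0.3 -0.2 -0.1 -0.   0.1  0.2  0.3  0.4  0.5  0.6  0.7]
0.2 [-137, -732, -730, -729, -733, -734, -733, -729, -729, -733, 135, 120, 109, 115, 128, 120]
0.25 [-126, -732, -731, -735, -726, -730, -735, -731, -731, -729, 135, -218, -216, -213, 131, -9000]
0.3 [-119, -734, -727, -733, -732, -728, -730, -732, -730, -731, -241, -241, -240, -239, -240, -9000]
0.35 [-106, -730, -734, 7, 6, 8, 8, 7, 8, 8, 7, 9, 8, 9, 7, 9]
0.4 [-101, -733, -729, 8, 11, 9, 29, 10, 52, 58, 101, 100, 13, 12, 12, 14]
0.45 [-89, -9000, -9000, 8, 11, 454, 460, 459, 55, 58, 163, 106, 47, 48, 46, 12]
0.5 [-81, -9000, -9000, 10, 11, 460, 461, 461, 37, 40, 104, 100, 49, 48, 48, 233]
0.55 [-71, -9000, -9000, 14, 8, 460, 461, 461, 38, 38, 14, 12, 49, 48, 48, 311]
0.6 [-66, -9000, -9000, -9000, 6, 461, 461, 461, 40, 40, 26, 108, 109, 44, 75, 215]
0.65 [-54, -9000, -9000, 59, 60, 462, 461, 461, 504, 505, 504, 505, 505, 505, 504, 504]
0.7 [-45, -9000, -9000, 55, 56, 463, 461, 462, 592, 600, 564, 563, 595, 595, 573, 550]
0.75 [-38, -9000, -9000, 45, 47, 461, 461, 461, 592, 599, 621, 641, 640, 630, 
[... 922 characters left out ...]
), (0.22426772117614746, 0.10990016907453537), 88.12159729003906)
bin top 522 [0.53  0.03  0.022] [0.642 0.191 0.04 ] ((0.5855690240859985, 0.11018472909927368), (0.161874920129776, 0.10850075632333755), 88.12216186523438)
bin side 411 [0.528 0.031 0.022] [0.639 0.192 0.037] ((0.58359295129776, 0.11144694685935974), (0.16319327056407928, 0.10758214443922043), 88.54927062988281)
wheel top 481 [0.417 0.245 0.076] [0.526 0.363 0.095] ((0.47140398621559143, 0.30784088373184204), (0.10784203559160233, 0.10871795564889908), 45.85133743286133)
wheel side 500 [0.415 0.243 0.075] [0.525 0.361 0.095] ((0.4705601632595062, 0.30717933177948), (0.1094348132610321, 0.11038996279239655), 44.68367385864258)
```

View pics/c1.png

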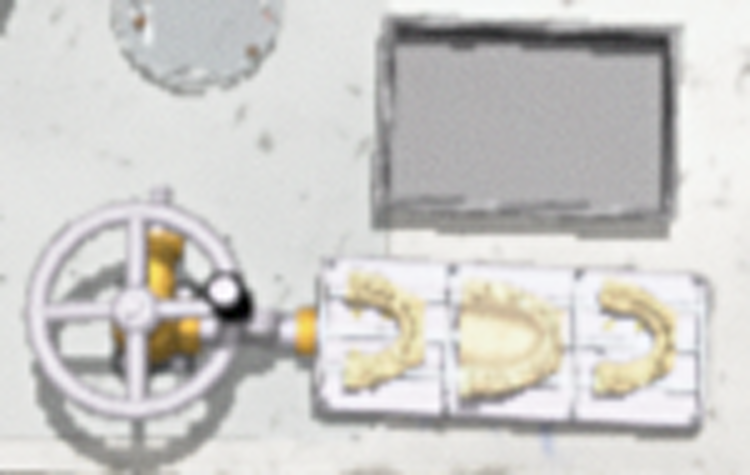

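View pics/c2.png

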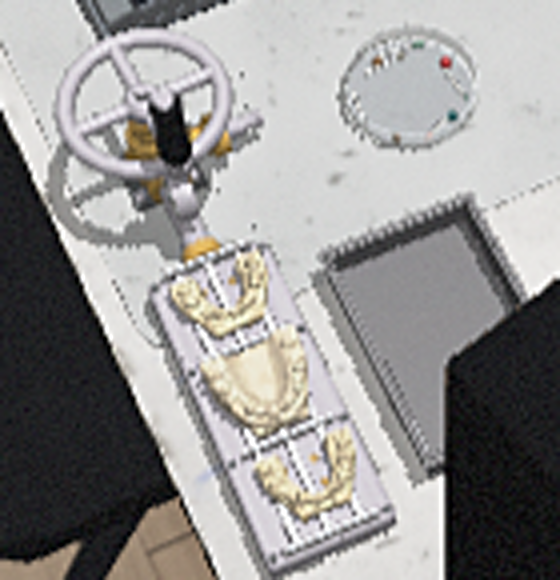

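The crops show the palate-filled jaw in the middle stall, about (507,345) in c1, with its flat back facing the wheel (+y). The handle is at about (228,292) in c1, on the rack side of the wheel. Next I need the extents of the box and shelf for a safe swing.

```bash
python3 - <<'E'
from h import *
np.set_printoptions(precision=3,suppress=True,linewidth=160)
def cloud(p):
    z=p["z_map"];v,u=np.indices(z.shape)
    c=np.stack([(u-p["cx"])/p["fx"]*z,(v-p["cy"])/p["fy"]*z,z],-1).reshape(-1,3)
    return w(p,c)[z.ravel()>0]
p=vision.grab_frame("top");q=vision.grab_frame("side");P=cloud(p);C=np.vstack([P,cloud(q)])
b=P[(P[:,2]>.445)&(P[:,2]<.475)&(P[:,0]<.9)]
print("box",cv2.boxPoints(cv2.minAreaRect(b[:,:2].astype(np.float32))))
s=P[(P[:,2]>.49)&(P[:,2]<.515)&(P[:,0]<.8)]
print("shelf",s.min(0),s.max(0))
for a,z in ((b,0),): 
  for x in np.arange(.4,.9,.05):
    m=a[(abs(a[:,0]-x-.025)<.025)]
    if len(m): print(round(x,2),m[:,1].min(),m[:,1].max())
h=C[(abs(C[:,0]-.47)<.08)&(abs(C[:,1]-.307)<.08)&(C[:,2]>.145)]
print("handle top",len(h),h.mean(0),h.min(0),h.max(0))
E
```

```text
box [[ 0.474 -0.09 ]
 [ 0.521 -0.292]
 [ 0.939 -0.195]
 [ 0.893  0.007]]
shelf [0.669 0.001 0.49 ] [0.8   0.733 0.515]
0.45 -0.19817457958852872 -0.08537382588363336
0.5 -0.2897566054643465 -0.0727419358096341
0.55 -0.2829240146913083 -0.06177433064564416
0.6 -0.27051808893453133 -0.050474826703854905
0.65 -0.2597429920626615 -0.038572063329110895
0.7 -0.24788348758473752 -0.02749920699985671
0.75 -0.2360849287175545 -0.016114346365694133
0.8 -0.2246908416214945 -0.006249673197329277
0.85 -0.2127397817788829 -0.0065712248441790674
handle top 117 [0.472 0.256 0.156] [0.462 0.249 0.145] [0.483 0.266 0.163]
```

```bash
cat >> h.py <<'E'
def where():
    s=read_state();M=R.from_rotvec(s["eef_rot"]).as_matrix()
    print("t %.2f tcp %s psi %.1f tilt %.3f w %.4f gf %.1f F %s j %s"%(s["time"],np.round(s["tcp_pos"],4),np.degrees(np.arctan2(M[1,1],M[0,1])),np.arccos(-M[2,2]),s["width"],s["grasp_force"],np.round(s["ft_force"],1),np.round(s["joint_pos"],2)))
    return s,M
E
python3 -m jog '[0,0,-40,0, 0,0,-80,0, 0,0,-120,0, 0,0,-160,0, 0,0,-200,0]' 1 60
python3 -m jog '[24,-29,-12,0, 48,-59,-24,0, 72,-88,-36,0, 96,-118,-48,0, 120,-148,-60,0]'
python3 -c "from h import *; where()"
```

```text
time: 1.82
tcp_pos: [0.2529, -0.5984, 0.4522]
eef_rot: [3.079, 0.624, 0.0]
ft_force: [-0.8, -0.8, 0.3]
width: 0.0857
grasp_force: 0.0
time: 2.23
tcp_pos: [0.3063, -0.4137, 0.5106]
eef_rot: [3.079, 0.624, -0.0]
ft_force: [0.4, 0.1, 0.5]
width: 0.0854
grasp_force: 0.0
t 2.23 tcp [ 0.3063 -0.4137  0.5106] psi -67.1 tilt 0.000 w 0.0854 gf 0.0 F [0.4 0.1 0.5] j [ 1.36  0.11 -0.53  1.47  0.06  1.58 -0.34]
```

```bash

python3 -m jog '[24,-29,0,-6.5, 48,-59,0,-13, 72,-88,0,-19.5, 96,-118,0,-26, 120,-148,0,-32.5]'
python3 -m jog '[36,-12,0,-6.5, 72,-24,0,-13, 108,-36,0,-19.5, 144,-48,0,-26, 180,-60,0,-32.5]'
python3 - <<'E'
from h import *
s,M=where(); print(tool([.4645,.132,.2]))
E
```

```text
time: 2.65
tcp_pos: [0.3591, -0.2306, 0.5102]
eef_rot: [2.776, 1.468, -0.001]
ft_force: [1.2, -0.4, 1.0]
width: 0.0854
grasp_force: 0.0
time: 3.07
tcp_pos: [0.4117, -0.0482, 0.5103]
eef_rot: [2.254, 2.186, -0.001]
ft_force: [1.0, -0.4, -0.5]
width: 0.0855
grasp_force: 0.0
t 3.07 tcp [ 0.4117 -0.0482  0.5103] psi -1.8 tilt 0.002 w 0.0855 gf 0.0 F [ 1.  -0.4 -0.5] j [ 1.05 -0.14 -0.86  1.66 -0.11  1.57  0.16]
[182.28779758  47.00544651 310.01091213]
```

```bash

python3 -m jog '[36,9,0,0, 73,19,0,0, 109,28,0,0, 146,38,0,0, 182,47,8,0]'
python3 -m jog '[0,0,40,0, 0,0,80,0, 0,0,120,0, 0,0,160,0, 0,0,200,0]'
python3 -m jog '[0,0,40,0, 0,0,80,0, 0,0,120,0, 0,0,160,0, 0,0,192,0]'
python3 - <<'E'
from h import *
s,M=where(); print(tool([.4645,.132,.048]))
p=vision.grab_frame("side");q=vision.grab_frame("top")
a=cv2.resize(p["pixels"][130:290,200:340],(560,640))[:600]; cv2.imwrite("pics/d1.png",a[...,::-1])
for n,f in(("side",p),("top",q)):
  print([(d["score"],w(f,d["xyz"])) for d in spotter.spot_point(f,"upper")])
E
```

```text
time: 3.48
tcp_pos: [0.4659, 0.1319, 0.5039]
eef_rot: [2.26, 2.176, 0.005]
ft_force: [0.8, -0.6, 0.4]
width: 0.0853
grasp_force: 0.0
time: 3.9
tcp_pos: [0.4651, 0.1299, 0.3004]
eef_rot: [2.26, 2.18, 0.001]
ft_force: [1.0, -1.4, 0.1]
width: 0.0853
grasp_force: 0.0
time: 4.32
tcp_pos: [0.4642, 0.1293, 0.1073]
eef_rot: [-2.261, -2.18, 0.003]
ft_force: [1.3, -0.7, 0.1]
width: 0.0854
grasp_force: 0.0
t 4.32 tcp [0.4642 0.1293 0.1073] psi -2.1 tilt 0.002 w 0.0854 gf 0.0 F [ 1.3 -0.7  0.1] j [ 0.42  0.56 -0.92  2.06  0.61  0.82 -0.9 ]
[ 2.69762418  0.29020999 59.29878929]
[(0.94, array([0.46851688, 0.11588115, 0.02965456])), (0.58, array([0.58400387, 0.10723725, 0.00359465]))]
[]
```

View pics/d1.png

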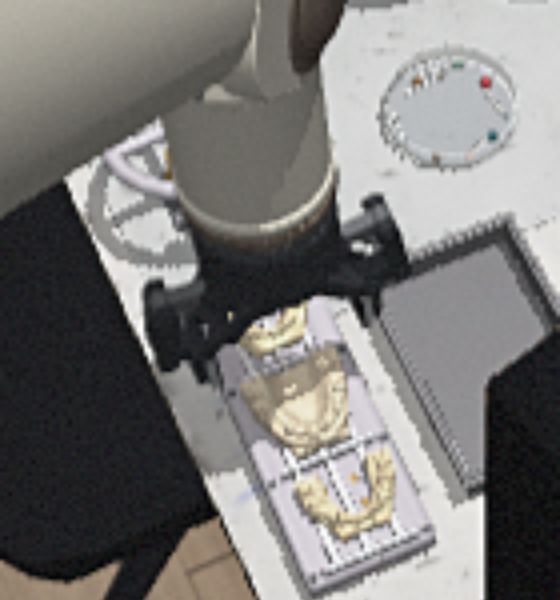

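The jaw at (300,395) sits between the open fingers at (175,320) and (370,240). Descending and gripping.

```bash

python3 -m jog '[2,0,20,0, 2,0,40,0, 2,0,54,0, 2,0,59,0, 2,0,59,0]'
python3 -m jog '[0,0,0,0, 0,0,0,0, 0,0,0,0, 0,0,0,0, 0,0,0,0]' -1 45
python3 -m jog '[0,0,0,0, 0,0,0,0, 0,0,-3,0, 0,0,-8,0, 0,0,-15,0]'
python3 -c "from h import *; where()"
```

```text
time: 4.93
tcp_pos: [0.4666, 0.132, 0.0524]
eef_rot: [2.261, 2.179, 0.003]
ft_force: [-0.2, 0.3, 0.2]
width: 0.0855
grasp_force: 0.0
time: 5.35
tcp_pos: [0.4666, 0.1322, 0.0532]
eef_rot: [2.26, 2.179, 0.003]
ft_force: [-3.3, -1.1, 12.6]
width: 0.0596
grasp_force: 45.5
time: 5.77
tcp_pos: [0.4653, 0.1317, 0.0666]
eef_rot: [2.262, 2.18, -0.0]
ft_force: [-1.1, 0.4, -1.6]
width: 0.0592
grasp_force: 48.4
t 5.77 tcp [0.4653 0.1317 0.0666] psi -2.1 tilt 0.000 w 0.0592 gf 48.4 F [-1.1  0.4 -1.6] j [ 0.35  0.62 -0.85  2.08  0.7   0.75 -0.97]
```

```bash

python3 -m jog '[0,0,-25,0, 0,0,-50,0, 0,0,-60,-7, 0,10,-60,-14, 0,25,-60,-21]'
python3 -m jog '[-9,13,0,-7, -18,26,0,-14, -26,39,0,-21, -35,52,0,-28, -44,64,0,-35]'
python3 -m jog '[0,0,0,-7, 0,0,0,-14, 0,0,0,-21, 0,0,0,-28, 0,0,0,-34]'
python3 - <<'E'
from h import *
s,M=where(); print(tool([.565,.110,.040]))
p=vision.grab_frame("side")
a=cv2.resize(p["pixels"][110:260,220:370],(600,600)); cv2.imwrite("pics/e1.png",a[...,::-1])
E
```

```text
time: 6.18
tcp_pos: [0.4903, 0.1308, 0.1278]
eef_rot: [1.816, 2.561, 0.0]
ft_force: [-0.1, -0.1, -0.4]
width: 0.0591
grasp_force: 49.1
time: 6.6
tcp_pos: [0.566, 0.1094, 0.1267]
eef_rot: [0.965, 2.99, 0.0]
ft_force: [-0.3, 0.1, -0.8]
width: 0.0595
grasp_force: 49.1
time: 7.02
tcp_pos: [0.5652, 0.1095, 0.1266]
eef_rot: [-0.049, -3.141, 0.0]
ft_force: [-0.3, -0.0, -3.2]
width: 0.0593
grasp_force: 49.1
t 7.02 tcp [0.5652 0.1095 0.1266] psi 88.2 tilt 0.000 w 0.0593 gf 49.1 F [-0.3 -0.  -3.2] j [ 0.59  0.86 -1.2   1.82  0.9   1.13  0.6 ]
[ 0.20178122  0.49133359 86.55554347]
```

View pics/e1.png

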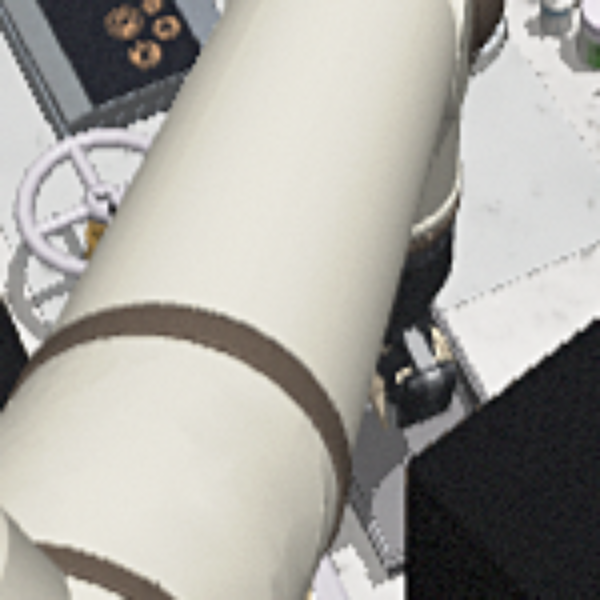

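The arm hides most of it, but the jaw is held over the bin, with a finger at (425,390). Lowering in steps.

```bash

python3 -m jog '[0,0,30,0, 0,0,55,0, 0,0,72,0, 0,0,82,0, 0,0,87,0]'
python3 -m jog '[0,0,3,0, 0,0,6,0, 0,0,9,0, 0,0,11,0, 0,0,12,0]'
```

```text
time: 7.48
tcp_pos: [0.5645, 0.1097, 0.0378]
eef_rot: [-0.059, -3.139, 0.001]
ft_force: [-0.9, 0.8, -0.9]
width: 0.0593
grasp_force: 49.1
time: 7.9
tcp_pos: [0.5655, 0.11, 0.0273]
eef_rot: [0.058, 3.14, 0.0]
ft_force: [-0.5, -0.3, -0.9]
width: 0.0592
grasp_force: 49.1
```

```bash

python3 -m jog '[0,0,1,0, 0,0,2,0, 0,0,2,0, 0,0,2,0, 0,0,2,0]'
python3 -c "from h import *; where()"
```

```text
time: 8.32
tcp_pos: [0.5655, 0.11, 0.0264]
eef_rot: [0.057, 3.14, -0.001]
ft_force: [-3.0, -2.6, 8.7]
width: 0.0597
grasp_force: 50.2
t 8.32 tcp [0.5655 0.11   0.0264] psi 87.9 tilt 0.001 w 0.0597 gf 50.2 F [-3.  -2.6  8.7] j [ 0.52  0.97 -1.07  1.86  1.04  1.    0.51]
```

```bash

python3 -m jog '[0,0,0,0, 0,0,0,0, 0,0,0,0, 0,0,0,0, 0,0,0,0]' 0.9
python3 -m jog '[0,0,-10,0, 0,0,-40,0, 0,0,-80,0, 0,0,-120,0, 0,0,-160,0]'
python3 - <<'E'
from h import *
np.set_printoptions(precision=4,suppress=True)
s,M=where()
for n in("top","side"):
    p=vision.grab_frame(n); save(p,n+"2.png")
    for t in("upper","handle_grip"): print(n,t,[(d["score"],w(p,d["xyz"])) for d in spotter.spot_point(p,t)[:2]])
    if n=="side": cv2.imwrite("pics/f1.png",cv2.resize(p["pixels"][110:260,220:370],(600,600))[...,::-1])
E
```

```text
time: 8.73
tcp_pos: [0.5652, 0.11, 0.0249]
eef_rot: [-0.057, -3.141, -0.0]
ft_force: [0.4, 0.7, -0.3]
width: 0.0811
grasp_force: 0.0
time: 9.15
tcp_pos: [0.5645, 0.1103, 0.1872]
eef_rot: [-0.056, -3.14, -0.001]
ft_force: [0.5, -0.3, 0.8]
width: 0.0812
grasp_force: 0.0
t 9.15 tcp [0.5645 0.1103 0.1872] psi 88.0 tilt 0.001 w 0.0812 gf 0.0 F [ 0.5 -0.3  0.8] j [ 0.63  0.79 -1.27  1.78  0.81  1.21  0.65]
top upper [(0.72, array([ 0.4285, -0.1475,  0.0014])), (0.49, array([0.5818, 0.1068, 0.0039]))]
top handle_grip [(0.65, array([0.5822, 0.1079, 0.0064])), (0.64, array([0.476 , 0.2585, 0.1337]))]
side upper [(0.86, array([0.5811, 0.1099, 0.002 ]))]
side handle_grip []
```

View pics/f1.png

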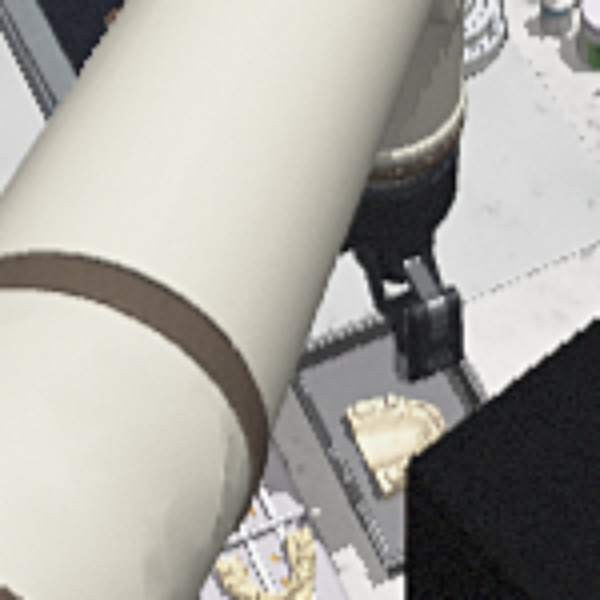

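The upper jaw is lying flat in the bin at (395,445), matching the measured (0.581, 0.109). On to the handle.

```bash

python3 -m jog '[17,26,-25,0, 38,57,-25,0, 58,88,-25,0, 78,118,-25,0, 95,143,-25,0]'
python3 -m jog '[0,0,0,0, 0,0,0,0, 0,0,0,0, 0,0,0,0, 0,0,0,0]'
python3 - <<'E'
from h import *
np.set_printoptions(precision=4,suppress=True)
s,M=where(); print(tool([.474,.2575,.130]))
p=vision.grab_frame("side"); q=vision.grab_frame("top")
cv2.imwrite("pics/g1.png",cv2.resize(p["pixels"][90:240,190:340],(600,600))[...,::-1])
for f in(p,q):
  for t in("handle","handle_grip","wheel_axis"): print(t,[(d["score"],w(f,d["xyz"])) for d in spotter.spot_point(f,t)[:2]])
E
```

```text
time: 9.87
tcp_pos: [0.473, 0.2578, 0.2088]
eef_rot: [-0.055, -3.139, 0.0]
ft_force: [0.1, 0.1, 0.6]
width: 0.0814
grasp_force: 0.0
time: 10.28
tcp_pos: [0.4761, 0.2549, 0.2093]
eef_rot: [-0.061, -3.14, 0.001]
ft_force: [0.2, 0.1, -0.4]
width: 0.0809
grasp_force: 0.0
t 10.28 tcp [0.4761 0.2549 0.2093] psi 87.8 tilt 0.001 w 0.0809 gf 0.0 F [ 0.2  0.1 -0.4] j [ 0.4   0.71 -1.31  1.85  0.74  1.19  0.37]
[ 2.1698  2.6166 79.31  ]
handle [(0.54, array([0.4726, 0.2587, 0.0964])), (0.23, array([ 0.4307, -0.1505, -0.0027]))]
handle_grip [(0.68, array([0.4677, 0.2623, 0.1323]))]
wheel_axis [(0.65, array([0.5836, 0.1088, 0.0037])), (0.58, array([0.4691, 0.3073, 0.0897]))]
handle []
handle_grip []
wheel_axis [(0.88, array([0.4711, 0.3072, 0.0894]))]
```

View pics/g1.png

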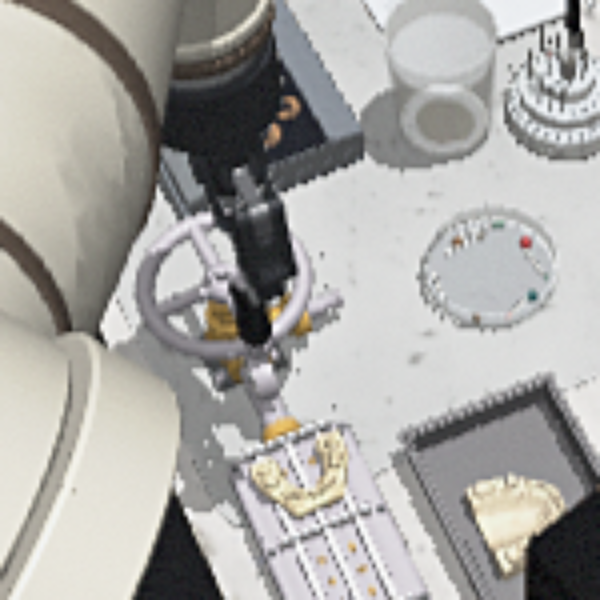

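The handle, at about (253,315), is directly below the gripper. Descending on it and closing.

```bash

python3 -m jog '[2,3,20,0, 2,3,40,0, 2,3,60,0, 2,3,74,0, 2,3,79,0]'
python3 -c "from h import *; where()"
python3 -m jog '[0,0,0,0, 0,0,0,0, 0,0,0,0, 0,0,0,0, 0,0,0,0]' -1 60
python3 -m jog '[0,0,0,0, 0,0,0,0, 0,0,0,0, 0,0,0,0, 0,0,0,0]'
python3 -c "from h import *; where()"
```

```text
time: 11.1
tcp_pos: [0.4727, 0.2585, 0.129]
eef_rot: [-0.057, -3.139, 0.002]
ft_force: [-0.0, -0.3, -0.2]
width: 0.0811
grasp_force: 0.0
t 11.10 tcp [0.4727 0.2585 0.129 ] psi 87.9 tilt 0.003 w 0.0811 gf 0.0 F [-0.  -0.3 -0.2] j [ 0.32  0.79 -1.2   1.91  0.85  1.07  0.29]
time: 11.52
tcp_pos: [0.4741, 0.2588, 0.1319]
eef_rot: [0.058, 3.14, -0.003]
ft_force: [-1.6, -20.0, 16.6]
width: 0.0203
grasp_force: 10.6
time: 11.93
tcp_pos: [0.4742, 0.2579, 0.132]
eef_rot: [0.059, 3.14, -0.005]
ft_force: [-1.3, -5.7, 9.5]
width: 0.0186
grasp_force: 58.4
t 11.93 tcp [0.4742 0.2579 0.132 ] psi 87.8 tilt 0.004 w 0.0186 gf 58.4 F [-1.3 -5.7  9.5] j [ 0.32  0.79 -1.2   1.91  0.85  1.08  0.29]
```

```bash
cat > tab.py <<'E'
import numpy as np,sys
def rows(t0,step,n=5,psi=87.9,r=50):
    c=lambda t:np.array([np.cos(np.radians(t-psi-90)),np.cos(np.radians(t-psi))])*r
    return ", ".join("%.1f,%.1f,0,0"%tuple(c(t0+step*k)-c(t0)+0.0) for k in range(1,n+1))
if __name__=="__main__":
    t,step,n=map(float,sys.argv[1:])
    for i in range(int(n)): print(t,"[%s]"%rows(t,step)); t+=5*step
E
cat > ck.py <<'E'
import sys;from h import *
s=read_state();F=s["ft_force"];d=s["tcp_pos"]-np.array([.4707,.3073,0])
a=np.arctan2(d[1],d[0]);ft=-F[0]*np.sin(a)+F[1]*np.cos(a)
print("t %.2f ang %.1f r %.1f Ft %.1f F %s gf %.1f z %.3f"%(s["time"],np.degrees(a),1e3*np.hypot(*d[:2]),ft,np.round(F,1),s["grasp_force"],s["tcp_pos"][2]))
sys.exit(abs(ft)>float(sys.argv[1]))
E
python3 tab.py -86 -12 2; echo; python3 tab.py -206 -3 24
```

```text
-86.0 [10.5,-0.0,0,0, 20.7,2.1,0,0, 30.2,6.4,0,0, 38.7,12.5,0,0, 45.7,20.3,0,0]
-146.0 [5.2,9.0,0,0, 8.5,19.0,0,0, 9.6,29.4,0,0, 8.5,39.8,0,0, 5.3,49.7,0,0]

-206.0 [-1.1,2.4,0,0, -2.4,4.7,0,0, -3.7,6.9,0,0, -5.2,9.1,0,0, -6.8,11.1,0,0]
-221.0 [-1.7,2.0,0,0, -3.5,3.9,0,0, -5.4,5.7,0,0, -7.4,7.4,0,0, -9.5,9.0,0,0]
-236.0 [-2.2,1.5,0,0, -4.4,2.9,0,0, -6.7,4.1,0,0, -9.0,5.2,0,0, -11.5,6.2,0,0]
-251.0 [-2.5,0.9,0,0, -5.0,1.6,0,0, -7.5,2.2,0,0, -10.1,2.7,0,0, -12.7,3.1,0,0]
-266.0 [-2.6,0.2,0,0, -5.2,0.3,0,0, -7.8,0.2,0,0, -10.5,0.0,0,0, -13.0,-0.3,0,0]
-281.0 [-2.6,-0.5,0,0, -5.1,-1.1,0,0, -7.6,-1.8,0,0, -10.1,-2.7,0,0, -12.5,-3.7,0,0]
-296.0 [-2.4,-1.1,0,0, -4.7,-2.4,0,0, -6.9,-3.7,0,0, -9.1,-5.2,0,0, -11.1,-6.8,0,0]
-311.0 [-2.0,-1.7,0,0, -3.9,-3.5,0,0, -5.7,-5.4,0,0, -7.4,-7.4,0,0, -9.0,-9.5,0,0]
-326.0 [-1.5,-2.2,0,0, -2.9,-4.4,0,0, -4.1,-6.7,0,0, -5.2,-9.0,0,0, -6.2,-11.5,0,0]
-341.0 [-0.9,-2.5,0,0, -1.6,-5.0,0,0, -2.2,-7.5,0,0, -2.7,-10.1,0,0, -3.1,-12.7,0,0]
-356.0 [-0.2,-2.6,0,0, -0.3,-5.2,0,0, -0.2,-7.8,0,0, -0.0,-10.5,0,0, 0.3,-13.0,0,0]
-371.0 [0.5,-2.6,0,0, 1.1,-5.1,0,0, 1.8,
[... 261 characters left out ...]
11.5,-6.2,0,0]
-431.0 [2.5,-0.9,0,0, 5.0,-1.6,0,0, 7.5,-2.2,0,0, 10.1,-2.7,0,0, 12.7,-3.1,0,0]
-446.0 [2.6,-0.2,0,0, 5.2,-0.3,0,0, 7.8,-0.2,0,0, 10.5,-0.0,0,0, 13.0,0.3,0,0]
-461.0 [2.6,0.5,0,0, 5.1,1.1,0,0, 7.6,1.8,0,0, 10.1,2.7,0,0, 12.5,3.7,0,0]
-476.0 [2.4,1.1,0,0, 4.7,2.4,0,0, 6.9,3.7,0,0, 9.1,5.2,0,0, 11.1,6.8,0,0]
-491.0 [2.0,1.7,0,0, 3.9,3.5,0,0, 5.7,5.4,0,0, 7.4,7.4,0,0, 9.0,9.5,0,0]
-506.0 [1.5,2.2,0,0, 2.9,4.4,0,0, 4.1,6.7,0,0, 5.2,9.0,0,0, 6.2,11.5,0,0]
-521.0 [0.9,2.5,0,0, 1.6,5.0,0,0, 2.2,7.5,0,0, 2.7,10.1,0,0, 3.1,12.7,0,0]
-536.0 [0.2,2.6,0,0, 0.3,5.2,0,0, 0.2,7.8,0,0, 0.0,10.5,0,0, -0.3,13.0,0,0]
-551.0 [-0.5,2.6,0,0, -1.1,5.1,0,0, -1.8,7.6,0,0, -2.7,10.1,0,0, -3.7,12.5,0,0]
```

```bash

python3 -m jog '[10.5,0,0,0, 20.7,2.1,0,0, 30.2,6.4,0,0, 38.7,12.5,0,0, 45.7,20.3,0,0]' >/dev/null; python3 ck.py 25 &&
python3 -m jog '[5.2,9,0,0, 8.5,19,0,0, 9.6,29.4,0,0, 8.5,39.8,0,0, 5.3,49.7,0,0]' >/dev/null; python3 ck.py 25
```

```text
t 12.35 ang -146.6 r 48.7 Ft 4.1 F [ 3.6 -2.5  4.4] gf 58.7 z 0.132
t 12.35 ang -146.6 r 48.7 Ft 4.1 F [ 3.6 -2.5  4.4] gf 58.7 z 0.132False
False
```

```bash
sed -i 's/sys.exit(\(.*\))$/sys.exit(int(\1))/' ck.py
python3 -m jog '[5.2,9,0,0, 8.5,19,0,0, 9.6,29.4,0,0, 8.5,39.8,0,0, 5.3,49.7,0,0]' >/dev/null; python3 ck.py 12 &&
python3 -m jog '[-1.1,2.4,0,0, -2.4,4.7,0,0, -3.7,6.9,0,0, -5.2,9.1,0,0, -6.8,11.1,0,0]' >/dev/null && python3 ck.py 12 &&
python3 -m jog '[-1.7,2,0,0, -3.5,3.9,0,0, -5.4,5.7,0,0, -7.4,7.4,0,0, -9.5,9,0,0]' >/dev/null && python3 ck.py 12 &&
python3 -m jog '[-2.2,1.5,0,0, -4.4,2.9,0,0, -6.7,4.1,0,0, -9,5.2,0,0, -11.5,6.2,0,0]' >/dev/null && python3 ck.py 12
```

```text
t 12.77 ang 151.6 r 49.2 Ft 4.1 F [ 5.  -7.4  8.1] gf 59.2 z 0.132
t 13.18 ang 137.1 r 49.4 Ft 3.6 F [ 2.9 -7.6  9.8] gf 59.6 z 0.132
t 13.60 ang 122.6 r 49.7 Ft 2.7 F [ 1.5 -7.3 10. ] gf 59.7 z 0.132
t 14.02 ang 108.3 r 50.1 Ft 3.7 F [-1.  -8.8 10.9] gf 59.8 z 0.132
```

```bash

python3 -m jog '[-2.5,0.9,0,0, -5,1.6,0,0, -7.5,2.2,0,0, -10.1,2.7,0,0, -12.7,3.1,0,0]' >/dev/null && python3 ck.py 12 &&
python3 -m jog '[-2.6,0.2,0,0, -5.2,0.3,0,0, -7.8,0.2,0,0, -10.5,0,0,0, -13,-0.3,0,0]' >/dev/null && python3 ck.py 12 &&
python3 -m jog '[-2.6,-0.5,0,0, -5.1,-1.1,0,0, -7.6,-1.8,0,0, -10.1,-2.7,0,0, -12.5,-3.7,0,0]' >/dev/null && python3 ck.py 12 &&
python3 -m jog '[-2.4,-1.1,0,0, -4.7,-2.4,0,0, -6.9,-3.7,0,0, -9.1,-5.2,0,0, -11.1,-6.8,0,0]' >/dev/null && python3 ck.py 12 &&
python3 -m jog '[-2,-1.7,0,0, -3.9,-3.5,0,0, -5.7,-5.4,0,0, -7.4,-7.4,0,0, -9,-9.5,0,0]' >/dev/null && python3 ck.py 12 &&
python3 -m jog '[-1.5,-2.2,0,0, -2.9,-4.4,0,0, -4.1,-6.7,0,0, -5.2,-9,0,0, -6.2,-11.5,0,0]' >/dev/null && python3 ck.py 12 &&
python3 -m jog '[-0.9,-2.5,0,0, -1.6,-5,0,0, -2.2,-7.5,0,0, -2.7,-10.1,0,0, -3.1,-12.7,0,0]' >/dev/null && python3 ck.py 12
```

```text
t 14.43 ang 94.3 r 50.5 Ft 2.1 F [-1.5 -8.6 10.9] gf 59.9 z 0.132
t 14.85 ang 80.6 r 50.8 Ft 3.0 F [-4.1 -6.5 11.3] gf 59.9 z 0.132
t 15.27 ang 67.1 r 51.1 Ft 3.8 F [-5.7 -3.9  9.7] gf 59.7 z 0.132
t 15.68 ang 53.4 r 51.2 Ft 3.7 F [-4.5  0.2  7.2] gf 59.4 z 0.132
t 16.10 ang 38.6 r 51.3 Ft 3.3 F [-2.4  2.3  4.3] gf 59.3 z 0.132
t 16.52 ang 22.7 r 51.4 Ft 3.9 F [1.  4.6 5.1] gf 59.3 z 0.132
t 16.93 ang 7.2 r 51.4 Ft 2.2 F [3.7 2.6 5.7] gf 59.3 z 0.132
```

```bash

python3 -m jog '[-0.2,-2.6,0,0, -0.3,-5.2,0,0, -0.2,-7.8,0,0, 0,-10.5,0,0, 0.3,-13,0,0]' >/dev/null && python3 ck.py 12 &&
python3 -m jog '[0.5,-2.6,0,0, 1.1,-5.1,0,0, 1.8,-7.6,0,0, 2.7,-10.1,0,0, 3.7,-12.5,0,0]' >/dev/null && python3 ck.py 12 &&
python3 -m jog '[1.1,-2.4,0,0, 2.4,-4.7,0,0, 3.7,-6.9,0,0, 5.2,-9.1,0,0, 6.8,-11.1,0,0]' >/dev/null && python3 ck.py 12 &&
python3 -m jog '[1.7,-2,0,0, 3.5,-3.9,0,0, 5.4,-5.7,0,0, 7.4,-7.4,0,0, 9.5,-9,0,0]' >/dev/null && python3 ck.py 12 &&
python3 -m jog '[2.2,-1.5,0,0, 4.4,-2.9,0,0, 6.7,-4.1,0,0, 9,-5.2,0,0, 11.5,-6.2,0,0]' >/dev/null && python3 ck.py 12 &&
python3 -m jog '[2.5,-0.9,0,0, 5,-1.6,0,0, 7.5,-2.2,0,0, 10.1,-2.7,0,0, 12.7,-3.1,0,0]' >/dev/null && python3 ck.py 12
```

```text
t 17.35 ang -2.6 r 51.1 Ft 21.8 F [  9.8  21.3 -10.2] gf 58.7 z 0.132
```

The wheel is on its seat: Ft jumped from about 3 N to 22 N. Holding there, then re-reading the angle.

```bash

python3 -m jog '[0,-1,0,0, 0,-1,0,0, 0,-1,0,0, 0,-1,0,0, 0,-1,0,0]'; python3 ck.py 99
python3 - <<'E'
import numpy as np
d="-146.6 48.7 151.6 49.2 137.1 49.4 122.6 49.7 108.3 50.1 94.3 50.5 80.6 50.8 67.1 51.1 53.4 51.2 38.6 51.3 22.7 51.4 7.2 51.4"
a=np.array(d.split(),float).reshape(-1,2);t=np.radians(a[:,0]);P=np.c_[.4707+a[:,1]*np.cos(t)/1e3,.3073+a[:,1]*np.sin(t)/1e3]
A=np.c_[2*P,np.ones(len(P))];s=np.linalg.lstsq(A,(P**2).sum(1),rcond=None)[0]
c=s[:2];print(c,np.sqrt(s[2]+c@c))
q=P-c;print(np.degrees(np.arctan2(q[:,1],q[:,0])).round(1))
from h import read_state
e=np.array(read_state()["tcp_pos"])[:2]-c;print("now",np.degrees(np.arctan2(e[1],e[0])),np.hypot(*e))
E
```

```text
time: 17.77
tcp_pos: [0.5217, 0.305, 0.1324]
eef_rot: [0.055, 3.135, 0.021]
ft_force: [9.9, 17.2, -6.8]
width: 0.0186
grasp_force: 58.8
t 17.77 ang -2.6 r 51.1 Ft 17.6 F [ 9.9 17.2 -6.8] gf 58.8 z 0.132
[0.4719794  0.30782531] 0.05004243987233394
[-146.9  152.8  138.5  124.2  109.9   95.8   81.9   68.2   54.2   39.
   22.7    6.8]
now -3.2387310071307804 0.04984939243585493
```

```bash
python3 tab.py -12 18 4; sed -i 's/\[.4707,.3073,0\]/[.47198,.30783,0]/' ck.py
```

```text
-12.0 [-0.2,15.6,0,0, 4.4,30.6,0,0, 13.3,43.4,0,0, 25.9,52.8,0,0, 40.7,57.9,0,0]
78.0 [15.6,0.2,0,0, 30.6,-4.4,0,0, 43.4,-13.3,0,0, 52.8,-25.9,0,0, 57.9,-40.7,0,0]
168.0 [0.2,-15.6,0,0, -4.4,-30.6,0,0, -13.3,-43.4,0,0, -25.9,-52.8,0,0, -40.7,-57.9,0,0]
258.0 [-15.6,-0.2,0,0, -30.6,4.4,0,0, -43.4,13.3,0,0, -52.8,25.9,0,0, -57.9,40.7,0,0]
```

```bash

python3 -m jog '[-0.2,15.6,0,0, 4.4,30.6,0,0, 13.3,43.4,0,0, 25.9,52.8,0,0, 40.7,57.9,0,0]' >/dev/null && python3 ck.py 25 &&
python3 -m jog '[15.6,0.2,0,0, 30.6,-4.4,0,0, 43.4,-13.3,0,0, 52.8,-25.9,0,0, 57.9,-40.7,0,0]' >/dev/null && python3 ck.py 25 &&
python3 -m jog '[0.2,-15.6,0,0, -4.4,-30.6,0,0, -13.3,-43.4,0,0, -25.9,-52.8,0,0, -40.7,-57.9,0,0]' >/dev/null && python3 ck.py 25 &&
python3 -m jog '[-15.6,-0.2,0,0, -30.6,4.4,0,0, -43.4,13.3,0,0, -52.8,25.9,0,0, -57.9,40.7,0,0]' >/dev/null && python3 ck.py 25
```

```text
t 18.18 ang 77.5 r 50.1 Ft -3.8 F [ 2.  -8.8 14.6] gf 61.3 z 0.132
t 18.60 ang 166.2 r 50.1 Ft -4.8 F [8.  3.  4.8] gf 60.2 z 0.132
t 19.02 ang -104.7 r 50.2 Ft -4.7 F [-4.2  2.4 12.9] gf 60.9 z 0.132
t 19.43 ang -12.6 r 50.5 Ft -3.6 F [-3.6 -2.9 14.5] gf 61.1 z 0.132
```

```bash

python3 -m jog '[-0.2,15.6,0,0, 4.4,30.6,0,0, 13.3,43.4,0,0, 25.9,52.8,0,0, 40.7,57.9,0,0]' >/dev/null && python3 ck.py 25 &&
python3 -m jog '[15.6,0.2,0,0, 30.6,-4.4,0,0, 43.4,-13.3,0,0, 52.8,-25.9,0,0, 57.9,-40.7,0,0]' >/dev/null && python3 ck.py 25 &&
python3 -m jog '[0.2,-15.6,0,0, -4.4,-30.6,0,0, -13.3,-43.4,0,0, -25.9,-52.8,0,0, -40.7,-57.9,0,0]' >/dev/null && python3 ck.py 25 &&
python3 -m jog '[-15.6,-0.2,0,0, -30.6,4.4,0,0, -43.4,13.3,0,0, -52.8,25.9,0,0, -57.9,40.7,0,0]' >/dev/null && python3 ck.py 25 &&
python3 -m jog '[-0.5,3,0,0, -0.8,6,0,0, -1,8,0,0, -1,8,0,0, -1,8,0,0]' >/dev/null && python3 ck.py 25
python3 -m jog '[0,0,0,0, 0,0,0,0, 0,0,0,0, 0,0,0,0, 0,0,0,0]' >/dev/null; python3 ck.py 25
```

```text
t 19.85 ang 77.5 r 50.1 Ft -3.5 F [ 1.5 -9.4 14.3] gf 61.3 z 0.132
t 20.27 ang 166.2 r 50.2 Ft -4.3 F [8.2 2.4 5.3] gf 60.2 z 0.132
t 20.68 ang -104.8 r 50.2 Ft -5.1 F [-4.8  1.5 12.4] gf 60.9 z 0.132
t 21.10 ang -12.6 r 50.4 Ft -4.7 F [-4.4 -3.8 13.9] gf 61.1 z 0.132
t 21.52 ang -2.0 r 50.2 Ft -2.1 F [ 1.  -2.1  9.7] gf 60.8 z 0.132
t 21.93 ang -2.1 r 50.1 Ft -1.1 F [ 1.4 -1.1  9.5] gf 60.8 z 0.132
```

```bash
python3 - <<'E'
from h import *
p=vision.grab_frame("side")
for t in("upper","lower_a"): print(t,[(d["score"],w(p,d["xyz"]).round(3)) for d in spotter.spot_point(p,t)[:3]])
s,_=where(); print(s["joint_velocities"].round(3))
print(ctrl.job_done())
E
```

```text
upper [(0.78, array([0.584, 0.108, 0.004]))]
lower_a [(0.71, array([ 0.429, -0.153, -0.   ])), (0.66, array([0.459, 0.052, 0.034]))]
t 22.08 tcp [0.5221 0.306  0.1321] psi 87.8 tilt 0.003 w 0.0190 gf 60.8 F [ 1.7 -0.1  9.2] j [ 0.2   0.86 -1.15  1.75  0.87  1.14  0.3 ]
[-0.     0.     0.002 -0.     0.     0.001  0.001]
the job is handed in; nothing more can be done
None
```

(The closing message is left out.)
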